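Put the torch nozzles away in the spring-socket caddy

TASK

Put the three brass torch nozzles from the glassworker's bench away in the wooden caddy: each upright in the spring socket that fits its foot (smallest nozzle in the smallest socket, middle in the middle, largest in the largest), pushed down until it clicks and stands fully home. Leave the two brass hose couplings, the look-alikes with the six-sided base and ridged tail, standing where they are.

Things in the scene. Friction and masses are not known exactly. Their poses are not given: they have to be found in the camera images.
- nozzle_small_c (a point): Middle of the grip barrel of the small brass torch nozzle: loose, round, upright, 78 mm tall, 90 g; this point on its axis 50 mm above its underside, z up. Foot flange 30 mm across, 12 mm high, bevelled below to 20 mm; waist 23 mm; grip barrel 22 mm across from 14 mm below to 14 mm above this point; slender head tapering to a 5 mm point.
- nozzle_medium_c (a point): Middle of the grip barrel of the medium brass torch nozzle: loose, round, upright, 78 mm tall, 130 g; this point on its axis 50 mm above its underside, z up. Foot flange 38 mm across, 12 mm high, bevelled below to 28 mm; waist 31 mm; grip barrel 28 mm across from 14 mm below to 14 mm above this point; straight head, flat face 22 mm across with seven jets.
- nozzle_large_c (a point): Middle of the grip barrel of the large brass torch nozzle: loose, round, upright, 78 mm tall, 190 g; this point on its axis 50 mm above its underside, z up. Foot flange 46 mm across, 12 mm high, bevelled below to 36 mm; waist 39 mm; grip barrel 34 mm across from 14 mm below to 14 mm above this point; head flaring to a flat rose 34 mm across with seven jets.
- coupling_1_c (a point): Centre of a brass hose coupling, a look-alike that stays: loose, upright, 76 mm tall, this point 38 mm above its underside; six-sided base 46 mm across the corners, 24 mm high, narrow neck, ridged tail 24 mm across with an open bore on top. The two are alike.
- coupling_2_c (a point): Centre of a brass hose coupling, a look-alike that stays: loose, upright, 76 mm tall, this point 38 mm above its underside; six-sided base 46 mm across the corners, 24 mm high, narrow neck, ridged tail 24 mm across with an open bore on top. The two are alike.
- socket_small: Smallest grey spring socket, fixed in the caddy; origin on its axis at its underside, x across the caddy, z up. 48 mm outside, bore 40 mm, 26 mm high, inner floor at 4 mm. Two sprung balls on x, 18 mm up, 26 mm apart. A nozzle just set in perches askew on them or tips; pushed straight down (5 to 20 N) its flange clicks past and it stands on the inner floor, its listed point 54 mm above this origin.
- socket_medium: Middle grey spring socket, fixed in the caddy; origin on its axis at its underside, x across the caddy, z up. 56 mm outside, bore 48 mm, 26 mm high, inner floor at 4 mm. Two sprung balls on x, 18 mm up, 34 mm apart. A nozzle just set in perches askew on them or tips; pushed straight down (5 to 20 N) its flange clicks past and it stands on the inner floor, its listed point 54 mm above this origin.
- socket_large: Largest grey spring socket, fixed in the caddy; origin on its axis at its underside, x across the caddy, z up. 64 mm outside, bore 56 mm, 26 mm high, inner floor at 4 mm. Two sprung balls on x, 18 mm up, 42 mm apart. A nozzle just set in perches askew on them or tips; pushed straight down (5 to 20 N) its flange clicks past and it stands on the inner floor, its listed point 54 mm above this origin.
- caddy: Open wooden caddy fixed to the bench, 100 mm (its x) by 262 mm (its y), walls 6 mm thick and 26 mm high, floor 6 mm thick; origin at the centre of its underside, z up. The three sockets stand on its floor in a row along its y, 80 mm apart, in any order; their tops are 32 mm above the bench.
Not all that is in view belongs to the job. Leave any red look-alike of the part that bears nozzle_medium_c alone. Leave any white look-alike of the part that bears nozzle_small_c alone.

How it is judged:
At the end, for the whole second after the job is handed in: Each nozzle stands in its own socket, at rest: the listed point within 9 mm of the socket's axis, 48 to 58 mm above the socket's origin (foot past the balls and on the inner floor), less than 0.15 rad from upright. Both couplings stand upright (within 0.15 rad) within 30 mm of where they began (horizontal distance between nozzle_small_c and socket_small below 0.009 m and z of nozzle_small_c in the frame of socket_small between 0.048 and 0.058 m and angle between each of nozzle_small_c, nozzle_medium_c, nozzle_large_c, coupling_1_c, coupling_2_c's own z axis and vertical below 0.15 rad and linear speed of each of nozzle_small, nozzle_medium, nozzle_large below 0.02 m/s and horizontal distance between nozzle_medium_c and socket_medium below 0.009 m and z of nozzle_medium_c in the frame of socket_medium between 0.048 and 0.058 m and horizontal distance between nozzle_large_c and socket_large below 0.009 m and z of nozzle_large_c in the frame of socket_large between 0.048 and 0.058 m and distance of each of coupling_1_c, coupling_2_c from where it was at the start of the episode below 0.03 m); the robot touches nothing.
It fails at once if a hose coupling is moved by more than 30 mm or knocked over (distance of any of coupling_1_c, coupling_2_c from where it was at the start of the episode above 0.03 m or angle between any of coupling_1_c, coupling_2_c's own z axis and vertical above 0.7 rad).
It also fails if it takes over 88 s, if anything falls off the work surface, if the arm or the gripper's body presses on something with over 40 N, if the wrist force passes 120 N, or if a joint passes its speed limit or range.

ROBOT

A 6-joint arm with a two-finger parallel gripper is mounted at the origin on the work surface. World frame = base frame: x ahead of the robot, y to its left, z up, the work surface at z = 0. Lengths are in m, angles in rad, forces in N, time in s.
With the tool pointing down it reaches from about 0.375 to 0.975 m from the base axis. Payload 3.8 kg.
Tool frame: the origin (TCP) lies at the very end of the fingers, on their centre line; the grasp point (between the pads) lies 19 mm behind it; z points along the fingers, y is the line along which they close (so a half turn about z gives the same grasp; the last joint's range is limited). The gripper opens to 88 mm and grips with 3 to 60 N. Pads are 18 mm wide; open, the fingers measure 123 mm over their backs; the gripper's body (75 mm by 187 mm) begins 45 mm behind the grasp point.
Start: joints at [-1.254, 0.264, 1.604, -0, 1.274, -0.037], TCP at [0.234, -0.633, 0.2] pointing down, gripper open.
Joint ranges: [-2.63, 2.63], [-0.94, 2.18], [0.31, 2.57], [-1.31, 4.45], [0, 2.66], [-2.55, 2.55]. Speed limits (rad/s): [2.57, 2.57, 3.14, 3.14, 3.14, 3.14].

INTERFACE

Orientations are given as a unit quaternion [x, y, z, w].
In Python, from rig import bot, optics gives the robot as it stands.
- The arm moves only by the tool drive_tool, never from a script. Its argument "steps" is a list of rows, each a list of 3 entries, a list of its own where there are three numbers: the shift along the tool's x, y, z in m, then the turn about the tool's z in rad, then the opening, from 0 (shut) to 1 (fully open). A call has 1 to 8 rows; each row is the pose to reach, as a shift and turn from the pose commanded when the call began, along the tool's axes at that moment; what a row does not reach only later rows make up. A row lasts 1/10 s, in which the tool goes at most 50 mm and 8.59 degrees, less where a joint would pass 70% of its speed; a pose out of reach is approached as far as the arm can. A call with a gripper value outside its range is refused whole. The fingers move at their own pace and stop on an object; "newtons" is the grip in N (left out, the last holds). Time passes only in rows, so rows that repeat a pose let the fingers close. It gives the time, the measured TCP pose, the force, the opening and the grip force at its end, in the units of the state.
- bot.get_state(): the state, without advancing time (a new reading comes with each control period).
- optics.snapshot(name): name is "side" or "top"; returns a dict with "img" (384x512x3 uint8, blue, green, red), "depth" (384x512 float32, m along the optical axis (not along the pixel's ray), 0 where there is no reading), "intrinsics" (3x3 intrinsics, pixels), "k1" (the pictures are not rectified: a ray, as slopes to the right and down, at radius r is drawn at 1 + k1 r^2 times it, then the intrinsics apply), "R" (3x3) and "t" (3): a world point X has camera coordinates R X + t. Camera axes: x right, y down, z forward; pixel columns grow to the right and rows downward; lengths in m; the calibration is good to about 2 mm. A picture is of the moment at which its call begins.
- bot.finish_job(): hands the job in; it is judged then, once.
The state is a dict: "time": time; "joint_positions": joint angles; "joint_velocities": joint speeds; "joint_torque": joint torques, N m; "tool_pos": TCP position; "ee_rot": TCP orientation; "wrist_force": force on the tool from outside, world axes, zero at the start; "wrist_torque": the same for the moment, N m; "grip_width": finger opening in m; "gripper_force": force on a finger pad.
Only numpy, scipy, OpenCV 4.12 (cv2) and the standard library are available. Lean on these libraries where they do the work, as an engineer would, in place of code of your own. Each camera call takes 0.05 s, during which the arm holds its last target. There are 200 camera calls.

## Working session

There is one attempt and no reset: what is moved stays moved. The work goes in short steps, Python scripts to look and compute and a tool call to move; the robot and the scene stay as the last step left them, time stands still between calls to the robot, and variables do not carry over. Pictures are saved under pics/ and viewed, at most 14 in all, crops included, and the job is handed in when it is done.

Besides the shell and the picture viewer there is one more tool, called after ">>>" as name(argument=value, ...), one argument or row to a line, values as JSON. drive_tool: Moves the arm, as the interface text tells. Its arguments: {"type":"object","properties":{"steps":{"type":"array"},"newtons":{"type":"number"}},"required":["steps"]}

```bash
ls; mkdir -p pics; python3 - <<'E'
from rig import bot, optics
import cv2,numpy as np
for n in("top","side"):
    s=optics.snapshot(n); cv2.imwrite(f"pics/{n}0.png",cv2.resize(s["img"],(768,576))); np.savez(f"{n}0.npz",**s)
    print(n,s["intrinsics"].tolist(),s["k1"],(-s["R"].T@s["t"]).round(3),s["R"].round(3).tolist())
s=bot.get_state();print(s)
E
```

```text
pics
top [[491.2385952839484, 0.0, 244.34435816068572], [0.0, 491.2385952839484, 188.88766136555432], [0.0, 0.0, 1.0]] -0.17299154394614172 [ 0.352 -0.028  1.002] [[0.017, -1.0, -0.001], [-0.982, -0.017, -0.189], [0.189, 0.004, -0.982]]
side [[364.04428072211783, 0.0, 259.34314673697537], [0.0, 364.04428072211783, 197.23284362576555], [0.0, 0.0, 1.0]] -0.05949153758231407 [ 0.305 -0.583  0.498] [[0.923, -0.384, -0.005], [-0.224, -0.527, -0.82], [0.312, 0.758, -0.573]]
{'time': 0.1, 'joint_positions': array([-1.25391657e+00,  2.64683635e-01,  1.60520614e+00,  1.83494948e-05,
        1.27370736e+00, -3.69190698e-02]), 'joint_velocities': array([ 0.00164337, -0.00198778, -0.00170428,  0.0001795 , -0.00059895,
        0.00073781]), 'joint_torque': array([ 5.76085367e-04, -5.03619254e+01, -3.58070683e+01,  7.30445702e-02,
        2.32967647e-02, -4.89542742e-05]), 'tool_pos': array([ 0.23363464, -0.63252194,  0.19852557]), 'ee_rot': array([ 9.84394039e-01,  1.75975485e-01, -1.31151982e-04, -9.93661495e-04]), 'wrist_force': array([-1.00968484,  0.25993919, -0.36318348]), 'wrist_torque': array([-0.00657335,  0.03876648, -0.00172185]), 'gripper_force': 0.0, 'grip_width': 0.08823569033560119}
```

View pics/top0.png

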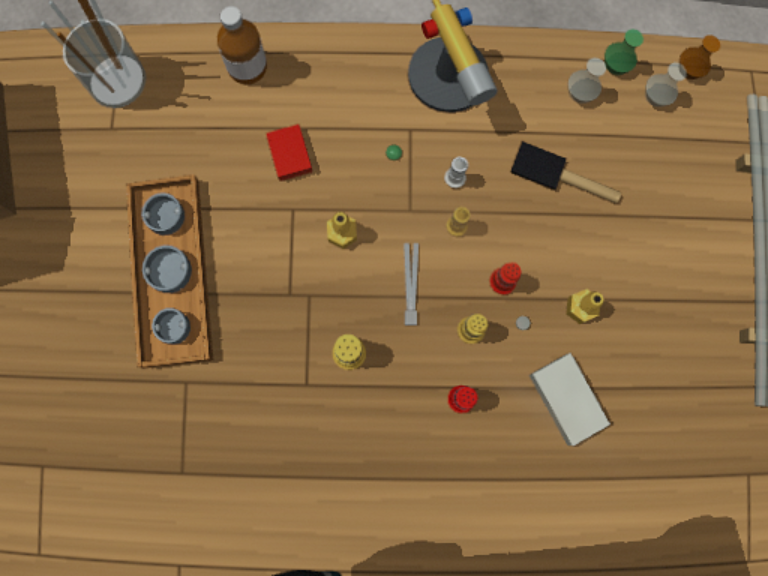

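View pics/side0.png

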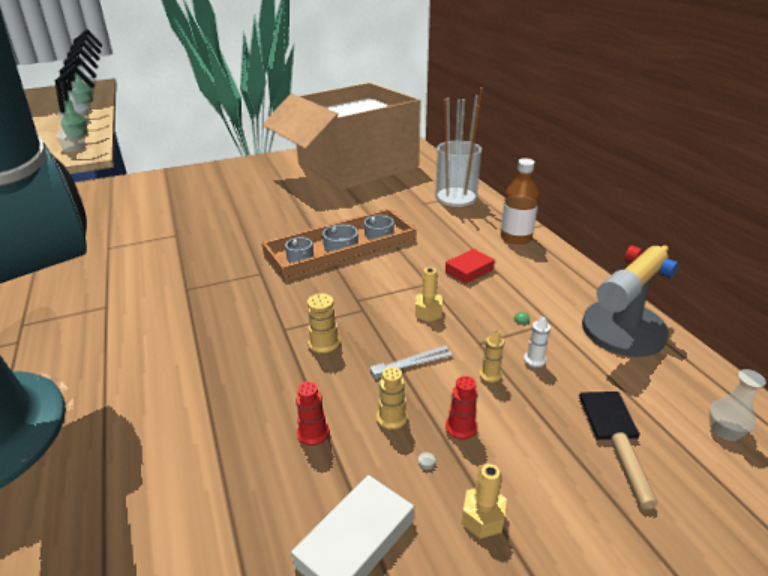

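Top view, in 768-px coordinates. Brass candidates:
- Small nozzle (459,221), medium (474,326), large (348,350).
- Hex couplings, which stay: (342,228) and (586,304).
- Look-alikes to leave alone: red (505,277) and (462,398), white (457,172).

The caddy is on the left with sockets at (162,213) medium, (166,269) large and (170,326) small. Next I measure positions and take one close crop to check.

```bash
cat > h.py <<'E'
import numpy as np,cv2
def cloud(s):
    K=s["intrinsics"];h,w=s["depth"].shape
    v,u=np.mgrid[0:h,0:w]
    p=cv2.undistortPoints(np.stack([u,v],-1).reshape(-1,1,2).astype(np.float64),K,np.array([float(s["k1"]),0,0,0])).reshape(h,w,2)
    d=s["depth"][...,None]
    X=np.concatenate([p*d,d],-1)
    P=(X-s["t"])@s["R"]; P[s["depth"]==0]=np.nan
    return P
def circ(P):
    A=np.c_[2*P[:,:2],np.ones(len(P))];b=(P[:,:2]**2).sum(1)
    c=np.linalg.lstsq(A,b,rcond=None)[0];return c[:2],np.sqrt(c[2]+c[0]**2+c[1]**2)
def proj(s,X):
    return cv2.projectPoints(np.array(X,float).reshape(-1,1,3),cv2.Rodrigues(s["R"])[0],s["t"],s["intrinsics"],np.array([float(s["k1"]),0,0,0]))[0].reshape(-1,2)
E
python3 - <<'E'
from h import *
s=dict(np.load("top0.npz"));t=dict(np.load("side0.npz"));P=cloud(s);Q=cloud(t)
hsv=cv2.cvtColor(s["img"],cv2.COLOR_BGR2HSV);hs2=cv2.cvtColor(t["img"],cv2.COLOR_BGR2HSV)
def box(P,c,r):
    u,v=int(c[0]/1.5),int(c[1]/1.5);return P[v-r:v+r,u-r:u+r].reshape(-1,3)
for n,c in dict(small=(459,218),med=(474,326),large=(348,350),c1=(342,226),c2=(590,302),red1=(505,277),red2=(462,398),white=(457,172)).items():
    B=box(P,c,20);m=B[:,2]>.025
    cen=np.nanmedian(B[m],0)
    out=[n,len(B[m]),"zmax",np.nanmax(B[:,2]).round(4)]
    for src in(P,Q):
        A=src.reshape(-1,3);A=A[np.hypot(*(A[:,:2]-cen[:2]).T)<.035]
        T=A[(A[:,2]>.068)]; F=A[(A[:,2]>.039)&(A[:,2]<.061)]
        out+=[len(T),T.mean(0).round(4) if len(T) else None]
        if len(F)>5: out+=["barrel",len(F),circ(F)[0].round(4),circ(F)[1].round(4)]
    # combined barrel
    A=np.r_[P.reshape(-1,3),Q.reshape(-1,3)];A=A[np.hypot(*(A[:,:2]-cen[:2]).T)<.035];F=A[(A[:,2]>.039)&(A[:,2]<.061)]
    print(*out,"| both",circ(F)[0].round(4),circ(F)[1].round(4))
for n,c in dict(m=(162,213),l=(166,269),s=(170,326)).items():
    B=box(P,c,22);print(n,end=" ")
    g=box(hsv,c,22)
    R=B[(B[:,2]>.027)&(B[:,2]<.038)&(g[:,1]<110)]
    k,r=circ(R)
    for _ in range(3):
        d=abs(np.hypot(*(R[:,:2]-k).T)-r);R2=R[d<.005];k,r=circ(R2)
    print(len(R2),k.round(4),r.round(4),R2[:,2].mean().round(4))
cv2.imwrite("pics/crop0.png",np.hstack([cv2.resize(s["img"][100:280,200:410],None,fx=2,fy=2,interpolation=3),cv2.resize(t["img"][185:365,180:380],None,fx=1.8,fy=2)])[:, :800])
E
```

```text
small 152 zmax 0.0786 26 [ 0.6265 -0.1488  0.0727] barrel 48 [ 0.6262 -0.1491] 0.01 35 [ 0.6236 -0.1519  0.0726] barrel 109 [ 0.6253 -0.149 ] 0.0105 | both [ 0.6254 -0.1494] 0.0102
med 217 zmax 0.0801 92 [ 0.4811 -0.1668  0.0767] barrel 39 [ 0.4806 -0.1673] 0.0127 126 [ 0.4775 -0.1698  0.0764] barrel 159 [ 0.4784 -0.1675] 0.0136 | both [ 0.4785 -0.1681] 0.013
large 322 zmax 0.0815 251 [ 0.4473 -0.0016  0.0766] barrel 22 [ 0.4476 -0.0013] 0.0169 174 [ 0.4437 -0.0045  0.0768] barrel 148 [ 0.4445 -0.0021] 0.0162 | both [ 0.4447 -0.0024] 0.0158
c1 171 zmax 0.0786 86 [0.6155 0.0116 0.0736] barrel 30 [0.6169 0.0124] 0.0112 60 [0.6117 0.0085 0.0734] barrel 86 [0.6131 0.0114] 0.0098 | both [0.6135 0.0114] 0.0097
c2 179 zmax 0.0788 88 [ 0.5146 -0.3215  0.0737] barrel 31 [ 0.5143 -0.323 ] 0.0102 181 [ 0.5098 -0.3259  0.0737] barrel 156 [ 0.512 -0.323] 0.0106 | both [ 0.5122 -0.3232] 0.0104
red1 245 zmax 0.0806 103 [ 0.5503 -0.2114  0.0764] barrel 53 [ 0.5508 -0.2117] 0.0137 137 [ 0.5465 -0.2147  0.0764] barrel 149 [ 0.5479 -0.2121] 0.0136 | both [ 0.5485 -0.2121] 0.0136
red2 226 zmax 0.0801 113 [ 0.3868 -0.1527  0.0761] barrel 48 [ 0.3869 -0.1532] 0.0138 133 [ 0.3841 -0.1558  0.0764] barrel 160 [ 0.3847 -0.1531] 0.0137 | both [ 0.3852 -0.1531] 0.0137
white 149 zmax 0.079 23 [ 0.6973 -0.1462  0.0733] barrel 51 [ 0.6983 -0.1458] 0.0106 29 [ 0.6936 -0.1491  0.073 ] barrel 110 [ 0.695  -0.1472] 0.0104 | both [ 0.6958 -0.147 ] 0.0105
m 156 [0.6355 0.2634] 0.026 0.0302
l 192 [0.5562 0.253 ] 0.0291 0.0301
s 147 [0.477  0.2418] 0.0218 0.0303
```

View pics/crop0.png

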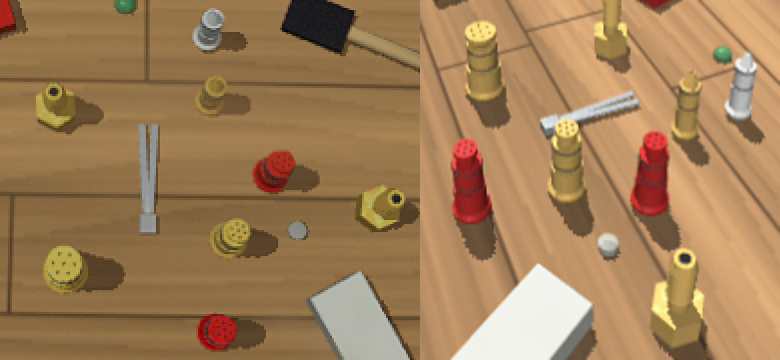

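The crop confirms the choice: small nozzle with pointed tip, medium and large with seven jets, couplings with hex bases and open bores. Heights come out near 78 mm and the barrel radii match. I'll cross-check the sockets in the side view and work out the first move.

```bash
cat >> h.py <<'E'
from scipy.spatial.transform import Rotation as Ro
def go(st,x,y,z,phi=None):
    "shift in tool axes and turn to bring the TCP to x,y,z with tool x at world angle phi"
    R=Ro.from_quat(st["ee_rot"]);M=R.as_matrix();a=np.arctan2(M[1,0],M[0,0])
    return (M.T@(np.array([x,y,z])-st["tool_pos"])).round(4),"turn",0 if phi is None else round(a-phi,3)
E
python3 - <<'E'
from h import *
from rig import bot
t=dict(np.load("side0.npz"));Q=cloud(t).reshape(-1,3)
S=cv2.cvtColor(t["img"],cv2.COLOR_BGR2HSV).reshape(-1,3)
for c,r0 in(((.6355,.2634),.026),((.5562,.253),.03),((.477,.2418),.022)):
    m=(np.hypot(*(Q[:,:2]-c).T)<.037)&(Q[:,2]>.028)&(Q[:,2]<.038)&(S[:,1]<110)
    R=Q[m];k=np.array(c);r=r0
    for _ in range(5):
        d=abs(np.hypot(*(R[:,:2]-k).T)-r);k,r=circ(R[d<.005])
    print(len(R),k.round(4),r.round(4),R[:,2].mean())
s=bot.get_state();print(go(s,.447,-.002,.15,.1355))
E
```

```text
80 [0.6329 0.2623] 0.026 0.030740284433615195
106 [0.5534 0.2511] 0.0298 0.030841245650506565
87 [0.4744 0.2404] 0.022 0.030835546417861594
(array([ 0.4186, -0.5175,  0.0496]), 'turn', np.float64(0.218))
```

>>> drive_tool(
  steps=[
    [[0.21, -0.26, 0.02], 0.218, 1],
    [[0.21, -0.26, 0.02], 0.218, 1],
    [[0.21, -0.26, 0.02], 0.218, 1],
    [[0.21, -0.26, 0.02], 0.218, 1],
    [[0.21, -0.26, 0.02], 0.218, 1],
    [[0.21, -0.26, 0.02], 0.218, 1],
    [[0.21, -0.26, 0.02], 0.218, 1],
    [[0.21, -0.26, 0.02], 0.218, 1],
  ],
  newtons=25,
)

```text
time: 0.9
tool_pos: [0.341, -0.3124, 0.1788]
ee_rot: [0.998, 0.07, -0.0, -0.001]
wrist_force: [-0.0, -0.5, -0.0]
grip_width: 0.0882
gripper_force: 0.0
```

```bash
python3 - <<'E'
from h import *
from rig import bot
s=bot.get_state();print(s["tool_pos"],s["time"],go(s,.446,-.002,.15,.1355))
E
```

```text
[ 0.34099352 -0.31239213  0.17875433] 0.9 (array([ 0.1473, -0.2926,  0.0294]), 'turn', np.float64(0.004))
```

>>> drive_tool(
  steps=[
    [[0.147, -0.293, 0.03], 0.004, 1],
    [[0.147, -0.293, 0.03], 0.004, 1],
    [[0.147, -0.293, 0.03], 0.004, 0.8],
    [[0.147, -0.293, 0.03], 0.004, 0.8],
    [[0.147, -0.293, 0.03], 0.004, 0.8],
    [[0.147, -0.293, 0.03], 0.004, 0.8],
    [[0.147, -0.293, 0.03], 0.004, 0.8],
    [[0.147, -0.293, 0.03], 0.004, 0.8],
  ],
)

```text
time: 1.7
tool_pos: [0.4475, -0.0041, 0.1492]
ee_rot: [0.998, 0.068, -0.0, -0.0]
wrist_force: [0.9, 0.3, 0.1]
grip_width: 0.0706
gripper_force: 0.0
```

```bash
python3 - <<'E'
from h import *
from rig import bot,optics
s=bot.get_state();print(s["tool_pos"],s["time"],go(s,.446,-.002,.032,.1355))
t=optics.snapshot("side");cv2.imwrite("pics/a1.png",cv2.resize(t["img"][100:300,100:360],(780,600)))
E
```

```text
[ 0.44750019 -0.00405074  0.14920775] 1.7 (array([-0.0012, -0.0022,  0.1172]), 'turn', np.float64(0.001))
```

View pics/a1.png

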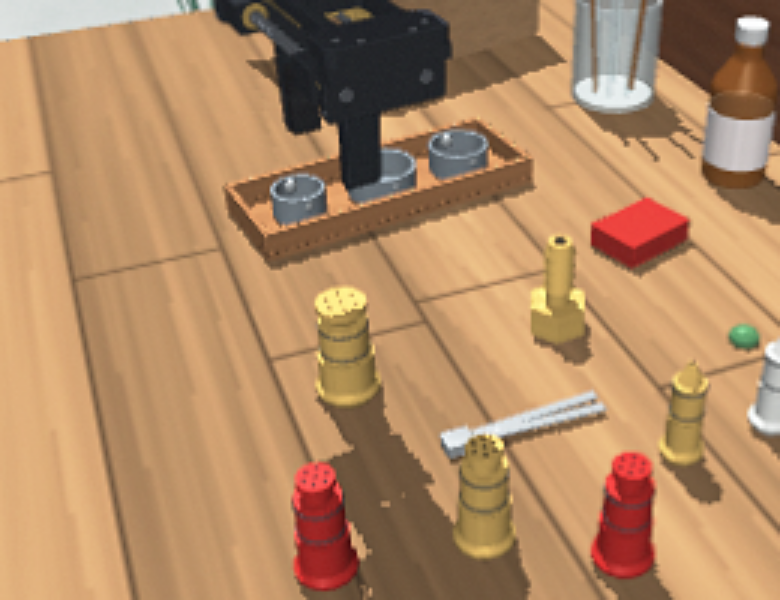

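The gripper (fingers at (300,110) and (365,160)) hovers above the large nozzle (345,345), with the caddy behind it. Descending to grip.

>>> drive_tool(
  steps=[
    [[-0.001, -0.002, 0.04], 0, 0.7],
    [[-0.001, -0.002, 0.08], 0, 0.7],
    [[-0.001, -0.002, 0.117], 0, 0.7],
    [[-0.001, -0.002, 0.117], 0, 0.7],
    [[-0.001, -0.002, 0.117], 0, 0.3],
    [[-0.001, -0.002, 0.117], 0, 0.2],
    [[-0.001, -0.002, 0.117], 0, 0.2],
    [[-0.001, -0.002, 0.117], 0, 0.2],
  ],
)

```text
time: 2.55
tool_pos: [0.4473, -0.0046, 0.0347]
ee_rot: [0.998, 0.066, 0.002, 0.0]
wrist_force: [0.6, 0.6, 3.2]
grip_width: 0.0326
gripper_force: 25.1
```

>>> drive_tool(
  steps=[
    [[0, 0, 0], 0, 0.2],
    [[0, 0, 0], 0, 0.2],
    [[0, 0, -0.04], 0, 0.2],
    [[0, 0, -0.08], 0, 0.2],
    [[0, 0, -0.12], 0, 0.2],
    [[0, 0, -0.12], 0, 0.2],
  ],
)

```text
time: 3.15
tool_pos: [0.4501, -0.0047, 0.159]
ee_rot: [0.998, 0.066, 0.006, 0.001]
wrist_force: [1.4, -0.7, -1.9]
grip_width: 0.0322
gripper_force: 25.0
```

```bash
cat > look.py <<'E'
from h import *
from rig import bot,optics
def hsvmask(t): 
    h=cv2.cvtColor(t["img"],cv2.COLOR_BGR2HSV); return (h[...,0]>18)&(h[...,0]<34)&(h[...,1]>110)&(h[...,2]>60)
def held(st):
    "brass points near the grasp point, by height relative to TCP"
    for n in("top","side"):
        t=optics.snapshot(n);P=cloud(t).reshape(-1,3);m=hsvmask(t).ravel()
        A=P[m];d=A-st["tool_pos"];k=(np.hypot(d[:,0],d[:,1])<.04)&(d[:,2]>-.05)&(d[:,2]<.06);d=d[k]
        print(n,len(d),d.min(0).round(4) if len(d) else"",d.max(0).round(4) if len(d) else "")
        for lo,hi,nm in((-.04,-.018,"foot"),(-.03,.0,"low"),(.04,.056,"head")):
            F=d[(d[:,2]>lo)&(d[:,2]<hi)]
            if len(F)>12: c,r=circ(F);print("  ",nm,len(F),c.round(4),r.round(4))
    return t
E
python3 - <<'E'
from look import *
s=bot.get_state();print(s["tool_pos"],s["time"],s["wrist_force"],go(s,.5548,.252,.16))
t=held(s);cv2.imwrite("pics/a2.png",cv2.resize(t["img"][80:280,100:360],(650,500)))
E
```

```text
[ 0.45008368 -0.00473373  0.15901732] 3.15 [ 1.40171639 -0.66086635 -1.94116004] (array([ 0.1377, -0.2407, -0.    ]), 'turn', 0)
top 13 [-0.0189 -0.0099 -0.0297] [-0.0149  0.0078 -0.0259]
   foot 13 [-0.0068  0.0013] 0.012
   low 13 [-0.0068  0.0013] 0.012
side 681 [-0.027  -0.0273 -0.0339] [0.0174 0.0176 0.0574]
   foot 170 [-0.0047  0.0021] 0.0202
   low 336 [-0.0049  0.0019] 0.0193
   head 59 [-0.0105  0.0016] 0.0099
```

View pics/a2.png

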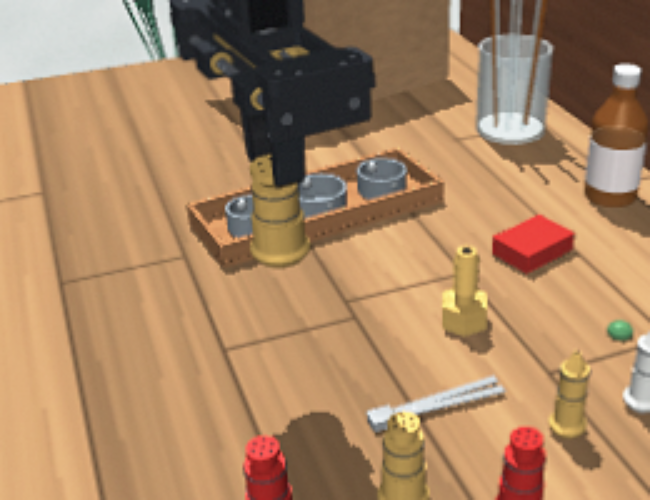

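Large nozzle is held cleanly, upright, at crop (278,220). Carrying it over the middle (large) socket.

>>> drive_tool(
  steps=[
    [[0.025, -0.04, 0], 0, 0.2],
    [[0.05, -0.08, 0], 0, 0.2],
    [[0.075, -0.12, 0], 0, 0.2],
    [[0.1, -0.16, 0], 0, 0.2],
    [[0.12, -0.2, 0], 0, 0.2],
    [[0.139, -0.237, 0.0], 0, 0.2],
    [[0.139, -0.237, 0.06], 0, 0.2],
    [[0.139, -0.237, 0.06], 0, 0.2],
  ],
)

```text
time: 4.05
tool_pos: [0.5461, 0.2477, 0.0844]
ee_rot: [0.998, 0.067, -0.007, 0.002]
wrist_force: [-2.3, -1.1, -3.7]
grip_width: 0.0326
gripper_force: 25.0
```

>>> drive_tool(
  steps=[
    [[0, 0, 0], 0, 0.2],
    [[0, 0, 0], 0, 0.2],
    [[0, 0, 0], 0, 0.2],
  ],
)

```text
time: 4.35
tool_pos: [0.5532, 0.2484, 0.0943]
ee_rot: [0.998, 0.065, 0.001, -0.0]
wrist_force: [0.0, 0.2, -1.8]
grip_width: 0.0323
gripper_force: 25.0
```

```bash
python3 - <<'E'
from look import *
s=bot.get_state();print(s["tool_pos"],s["ee_rot"].round(3),s["time"],s["wrist_force"])
t=held(s);s=bot.get_state();print(s["tool_pos"]);cv2.imwrite("pics/a3.png",cv2.resize(t["img"][80:200,140:300],(640,480)))
E
```

```text
[0.5532056  0.24842998 0.09429823] [ 0.998  0.065  0.001 -0.   ] 4.35 [ 0.03634384  0.20509876 -1.7896851 ]
top 256 [-0.0234 -0.0192 -0.0309] [0.0095 0.0219 0.0457]
   foot 76 [-0.0017  0.0025] 0.0202
   low 134 [-0.0012  0.0024] 0.0199
   head 38 [-0.0075  0.0025] 0.0086
side 374 [-0.0259 -0.0262 -0.0315] [0.0165 0.0213 0.0467]
   foot 70 [-0.0041  0.001 ] 0.0193
   low 162 [-0.004   0.0004] 0.0183
   head 44 [-0.0035 -0.001 ] 0.0136
[0.553556   0.24863261 0.09481792]
```

View pics/a3.png

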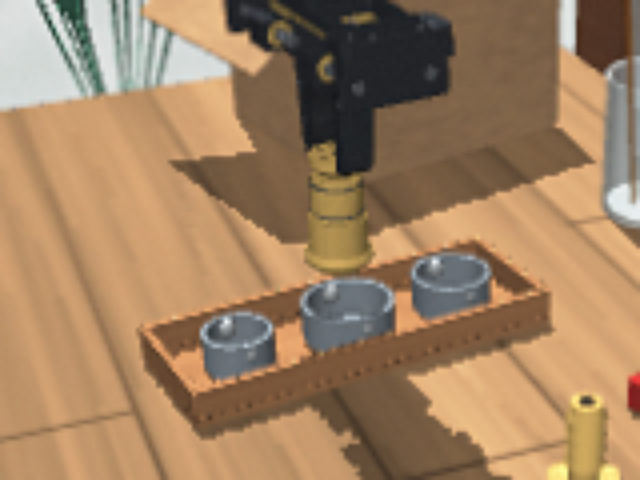

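The nozzle hovers over the middle socket. Both cameras independently give the same correction: +4 mm in x, +2 mm in y. Applying it and lowering.

>>> drive_tool(
  steps=[
    [[0.0044, -0.0013, 0], 0, 0.2],
    [[0.0044, -0.0013, 0.01], 0, 0.2],
    [[0.0044, -0.0013, 0.02], 0, 0.2],
    [[0.0044, -0.0013, 0.025], 0, 0.2],
    [[0.0044, -0.0013, 0.03], 0, 0.2],
    [[0.0044, -0.0013, 0.03], 0, 0.2],
  ],
  newtons=45,
)

```text
time: 5.05
tool_pos: [0.5553, 0.2502, 0.0612]
ee_rot: [0.998, 0.066, -0.001, 0.0]
wrist_force: [-0.7, -0.4, -2.5]
grip_width: 0.0318
gripper_force: 45.0
```

```bash
python3 - <<'E'
from look import *
s=bot.get_state();print(s["tool_pos"],s["wrist_force"])
E
```

```text
[0.55525921 0.25021273 0.0611581 ] [-0.73391047 -0.3613046  -2.4583417 ]
```

>>> drive_tool(
  steps=[
    [[0.001, 0, 0], 0, 0.2],
    [[0.001, 0, 0.004], 0, 0.2],
    [[0.001, 0, 0.008], 0, 0.2],
    [[0.001, 0, 0.012], 0, 0.2],
    [[0.001, 0, 0.016], 0, 0.2],
    [[0.001, 0, 0.02], 0, 0.2],
    [[0.001, 0, 0.021], 0, 0.2],
    [[0.001, 0, 0.021], 0, 0.2],
  ],
)

```text
time: 5.85
tool_pos: [0.5592, 0.2516, 0.0447]
ee_rot: [0.998, 0.066, 0.002, -0.001]
wrist_force: [-3.2, -0.9, 12.9]
grip_width: 0.0312
gripper_force: 45.0
```

>>> drive_tool(
  steps=[
    [[0, 0, 0.002], 0, 0.2],
    [[0, 0, 0.002], 0, 0.2],
    [[0, 0, 0.002], 0, 0.2],
  ],
)

```text
time: 6.15
tool_pos: [0.5604, 0.252, 0.0447]
ee_rot: [0.998, 0.066, 0.003, -0.001]
wrist_force: [-3.6, -1.6, 19.9]
grip_width: 0.0317
gripper_force: 45.0
```

```bash
python3 - <<'E'
from look import *
s=bot.get_state();print(s["tool_pos"],s["wrist_force"])
t=held(s);cv2.imwrite("pics/a4.png",cv2.resize(t["img"][80:200,140:300],(640,480)))
E
```

```text
[0.56043693 0.25203362 0.04467075] [-3.61330733 -1.63099654 19.91017748]
top 243 [-0.0256 -0.0205 -0.0413] [0.012  0.0268 0.0462]
   foot 81 [-0.0037  0.0026] 0.021
   low 127 [-0.0046  0.0014] 0.019
   head 32 [-0.0146  0.0028] 0.0058
side 269 [-0.0263 -0.0275 -0.0217] [0.012  0.017  0.0462]
   low 83 [-0.0062  0.0006] 0.0191
   head 42 [-0.0011 -0.0049] 0.0157
```

View pics/a4.png

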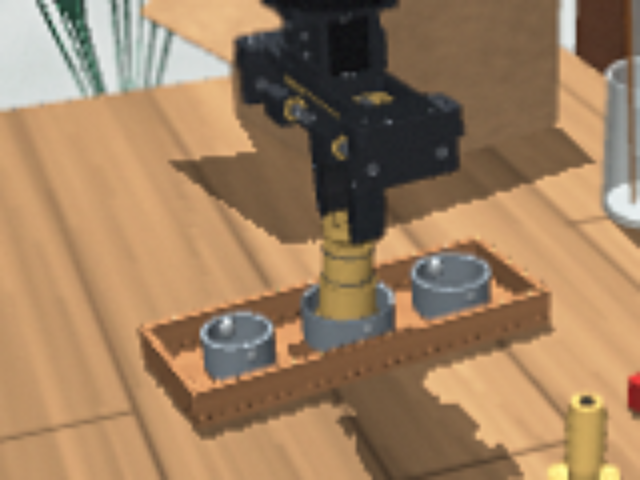

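The nozzle sits deep in the middle socket (348,300), with a hard stop at the expected height. Releasing and retreating.

>>> drive_tool(
  steps=[
    [[-0.001, 0, -0.003], 0, 0.2],
    [[-0.001, 0, -0.003], 0, 0.5],
    [[-0.001, 0, -0.003], 0, 0.7],
    [[-0.001, 0, -0.003], 0, 0.7],
    [[-0.001, 0, -0.03], 0, 0.7],
    [[-0.001, 0, -0.07], 0, 0.7],
    [[-0.001, 0, -0.12], 0, 0.7],
    [[-0.001, 0, -0.12], 0, 0.7],
  ],
  newtons=25,
)

```text
time: 7.05
tool_pos: [0.5614, 0.2527, 0.1678]
ee_rot: [0.998, 0.066, 0.006, -0.002]
wrist_force: [0.9, 0.3, 1.3]
grip_width: 0.0618
gripper_force: 0.0
```

```bash
cat > chk.py <<'E'
from look import *
s=bot.get_state();print(s["time"],s["tool_pos"],s["wrist_force"])
S=dict(medium=((.6355,.2634),(.6329,.2623)),large=((.5562,.253),(.5534,.2511)),small=((.477,.2418),(.4744,.2404)))
for i,n in enumerate(("top","side")):
    t=optics.snapshot(n);P=cloud(t).reshape(-1,3)[hsvmask(t).ravel()]
    for k,c in S.items():
        A=P[np.hypot(*(P[:,:2]-c[i]).T)<.028];A=A[A[:,2]>.045]
        if len(A)>30:
            q=A[A[:,2]<.072];h=A[A[:,2]>.082]
            print(n,k,"zmax",np.sort(A[:,2])[-5].round(4),"off barrel",(circ(q)[0]-c[i]).round(4),"head",(h[:,:2].mean(0)-c[i]).round(4) if len(h) else 0)
E
python3 - <<'E'
from chk import *
print(go(s,.4798,-.1675,.15))
E
```

```text
7.05 [0.56141986 0.25273313 0.16780005] [0.93758228 0.29903698 1.34991247]
top large zmax 0.0901 off barrel [-0.0007 -0.0003] head [-0.0016  0.0001]
side large zmax 0.2971 off barrel [-0.001   0.0015] head [-0.003  -0.0014]
(array([-0.1364,  0.4059,  0.0146]), 'turn', 0)
```

Large nozzle is home: top at 90 mm against 88 expected, centred and upright. Next, the medium.

>>> drive_tool(
  steps=[
    [[-0.138, 0.406, 0.015], 0, 0.7],
    [[-0.138, 0.406, 0.015], 0, 0.7],
    [[-0.138, 0.406, 0.015], 0, 0.7],
    [[-0.138, 0.406, 0.015], 0, 0.7],
    [[-0.138, 0.406, 0.015], 0, 0.7],
    [[-0.138, 0.406, 0.015], 0, 0.65],
    [[-0.138, 0.406, 0.015], 0, 0.65],
    [[-0.138, 0.406, 0.015], 0, 0.65],
  ],
)

```text
time: 7.95
tool_pos: [0.4761, -0.1427, 0.1432]
ee_rot: [0.998, 0.066, -0.002, -0.001]
wrist_force: [0.3, 0.1, 0.2]
grip_width: 0.0571
gripper_force: 0.0
```

>>> drive_tool(
  steps=[
    [[-0.01, 0.03, 0], 0, 0.65],
    [[-0.01, 0.03, 0], 0, 0.65],
    [[-0.01, 0.03, 0], 0, 0.65],
  ],
)

```text
time: 8.25
tool_pos: [0.4711, -0.1723, 0.1437]
ee_rot: [0.998, 0.065, -0.002, -0.001]
wrist_force: [-0.2, -0.5, -0.3]
grip_width: 0.0572
gripper_force: 0.0
```

```bash
python3 - <<'E'
from look import *
s=bot.get_state();print(s["time"],s["tool_pos"],s["joint_positions"].round(2),go(s,.4785,-.1675,.032,.1355))
E
```

```text
8.25 [ 0.47109182 -0.17231894  0.14366681] [-0.4  -0.02  2.03  0.    1.14  1.04] (array([ 0.0083, -0.0035,  0.1117]), 'turn', np.float64(-0.006))
```

>>> drive_tool(
  steps=[
    [[0.008, -0.0035, 0.0], 0, 0.65],
    [[0.008, -0.0035, 0.03], 0, 0.65],
    [[0.008, -0.0035, 0.07], 0, 0.65],
    [[0.008, -0.0035, 0.113], 0, 0.65],
    [[0.008, -0.0035, 0.113], 0, 0.65],
    [[0.008, -0.0035, 0.113], 0, 0.65],
    [[0.008, -0.0035, 0.113], 0, 0.2],
    [[0.008, -0.0035, 0.113], 0, 0.1],
  ],
)

```text
time: 9.05
tool_pos: [0.4825, -0.1686, 0.0354]
ee_rot: [0.998, 0.066, 0.002, 0.001]
wrist_force: [0.5, 0.1, -1.0]
grip_width: 0.0434
gripper_force: 0.0
```

>>> drive_tool(
  steps=[
    [[0, 0, 0], 0, 0.1],
    [[0, 0, 0], 0, 0.1],
    [[0, 0, 0], 0, 0.1],
    [[0, 0, 0], 0, 0.1],
  ],
)

```text
time: 9.45
tool_pos: [0.4807, -0.1683, 0.0336]
ee_rot: [0.998, 0.066, 0.001, 0.0]
wrist_force: [0.6, 0.5, 4.5]
grip_width: 0.02
gripper_force: 25.0
```

Width is 20 mm where the barrel is 28, so something is off. Taking a look.

```bash
python3 - <<'E'
from look import *
a=optics.snapshot("side")["img"];b=optics.snapshot("top")["img"]
print(bot.get_state()["grip_width"])
cv2.imwrite("pics/a5.png",np.hstack([cv2.resize(a[150:310,180:340],(400,400)),cv2.resize(b[140:290,230:380],(400,400))]))
E
```

```text
0.02007587184610527
```

View pics/a5.png

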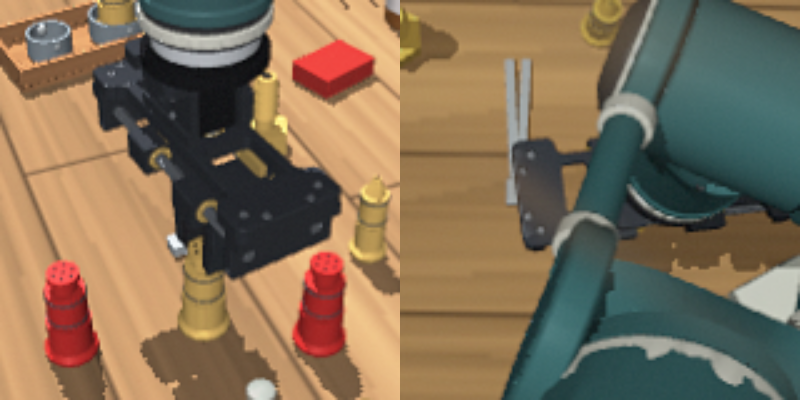

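```bash
python3 - <<'E'
from look import *
s=bot.get_state();t=optics.snapshot("side");P=cloud(t);m=hsvmask(t)
A=P[m];A=A[np.hypot(A[:,0]-.478,A[:,1]+.168)<.04]
for lo,hi in((.003,.012),(.016,.034),(.036,.05),(.05,.064),(.068,.08)):
    F=A[(A[:,2]>lo)&(A[:,2]<hi)]
    if len(F)>8:print(lo,hi,len(F),F.mean(0).round(4),circ(F)[0].round(4),circ(F)[1].round(4))
# finger (dark) points near tcp
v=t["img"].max(-1)<70
D=P[v];D=D[(np.hypot(D[:,0]-.48,D[:,1]+.168)<.06)&(D[:,2]<.075)&(D[:,2]>.025)]
print(len(D),D.min(0).round(3),D.max(0).round(3),np.median(D,0).round(3))
E
```

```text
0.003 0.012 77 [ 0.4738 -0.1774  0.0097] [ 0.4783 -0.1674] 0.0171
0.016 0.034 112 [ 0.4731 -0.1786  0.0257] [ 0.4783 -0.1679] 0.0149
0.036 0.05 75 [ 0.4736 -0.1781  0.0435] [ 0.4778 -0.1694] 0.0126
0.05 0.064 90 [ 0.4728 -0.1763  0.0582] [ 0.4776 -0.1705] 0.0111
0.068 0.08 64 [ 0.4727 -0.1692  0.0764] [ 0.4814 -0.174 ] 0.0131
2 [ 0.469 -0.183  0.072] [ 0.474 -0.158  0.075] [ 0.472 -0.17   0.073]
```

```bash
python3 - <<'E'
from look import *
s=bot.get_state();print(s["tool_pos"],s["wrist_force"]);t=optics.snapshot("side");P=cloud(t)
sub=P[200:290,240:330]; im=t["img"][200:290,240:330]
# print z(mm) map, and brightness, around the finger
for r in range(36,66,3): print(r+200,[(int(np.nan_to_num(sub[r,c,2])*1000),int(im[r,c].max())) for c in range(10,50,4)])
d0=dict(np.load("side0.npz"))
print(proj(t,[s["tool_pos"],s["tool_pos"]+[0,-.012,0],s["tool_pos"]+[0,-.012,.02]]).round(0))
E
```

```text
[ 0.48078568 -0.16828914  0.03355519] [-0.05344108  1.13246843  4.35902598]
236 [(93, 31), (147, 37), (149, 76), (150, 80), (153, 64), (179, 45), (178, 42), (179, 79), (179, 43), (177, 87)]
239 [(86, 50), (95, 32), (144, 43), (141, 52), (152, 78), (175, 35), (179, 43), (178, 41), (179, 45), (179, 46)]
242 [(79, 96), (88, 30), (85, 35), (106, 34), (118, 44), (170, 34), (177, 44), (178, 52), (176, 40), (173, 41)]
245 [(8, 242), (80, 30), (78, 110), (101, 29), (110, 43), (163, 35), (171, 41), (173, 47), (169, 42), (165, 43)]
248 [(8, 248), (74, 49), (77, 106), (94, 31), (103, 41), (160, 36), (166, 36), (165, 43), (163, 40), (160, 42)]
251 [(5, 138), (1, 142), (78, 121), (89, 31), (97, 41), (154, 36), (162, 39), (160, 65), (151, 40), (146, 41)]
254 [(1, 142), (63, 170), (74, 176), (80, 35), (89, 40), (147, 36), (151, 44), (148, 71), (145, 43), (142, 39)]
257 [(-1, 210), (62, 169), (65, 175), (74, 30), (82, 41), (142, 47), (145, 41), (142, 41), (139, 81), (0, 228)]
260 [(1, 206), (60, 108), (62, 178), (62, 140), (60, 160), (0, 206), (139, 41), (0, 177), (0, 222), (0, 219)]
263 [(0, 204), (50, 147), (57, 159), (59, 136), (56, 162), (0, 191), (0, 210), (-1, 140), (-2, 221), (-1, 213)]
[[263. 267.]
 [265. 272.]
 [265. 264.]]
```

The depth map shows the fingertips at z ≈ 73 mm while the state reports 34 mm, and the gripper body is about 40 mm high too. So the real tool is about 38 mm higher than reported, and the large nozzle was gripped by its rose. I'll open, go lower in guarded steps and check again.

>>> drive_tool(
  steps=[
    [[0, 0, 0], 0, 0.65],
    [[0, 0, 0], 0, 0.65],
    [[0, 0, 0], 0, 0.65],
    [[0, 0, 0], 0, 0.65],
    [[0, 0, 0.01], 0, 0.65],
    [[0, 0, 0.018], 0, 0.65],
    [[0, 0, 0.018], 0, 0.65],
  ],
)

```text
time: 10.35
tool_pos: [0.4783, -0.1674, 0.0127]
ee_rot: [0.998, 0.066, -0.002, -0.001]
wrist_force: [-0.6, 0.3, -0.5]
grip_width: 0.0577
gripper_force: 0.0
```

```bash
cat > tip.py <<'E'
from look import *
def tip():
    s=bot.get_state();t=optics.snapshot("side");P=cloud(t);v=t["img"].max(-1)<60
    d=P-s["tool_pos"];k=v&(np.hypot(d[...,0],d[...,1])<.08)&(P[...,2]>.02)
    z=np.sort(P[k][:,2]);print(s["tool_pos"],s["wrist_force"].round(1),s["grip_width"],"lowest dark z",z[[0,5,10,20]].round(4))
    return t
E
python3 - <<'E'
from tip import *
t=tip();a=t["img"]
cv2.imwrite("pics/a6.png",cv2.resize(a[150:310,180:340],(500,500)))
E
```

```text
[ 0.47829883 -0.16735988  0.01268557] [-0.6  0.3 -0.5] 0.05767480879929637 lowest dark z [0.0533 0.0551 0.0556 0.0576]
```

View pics/a6.png

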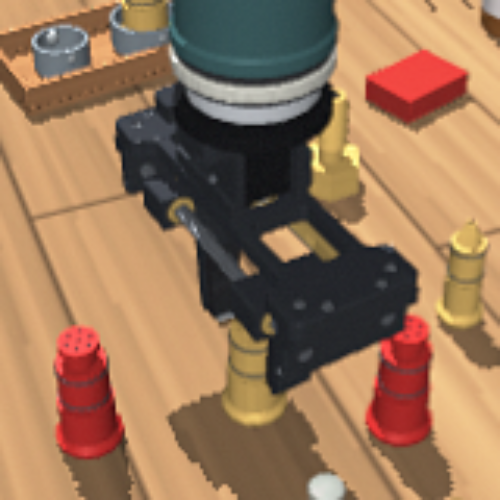

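The fingers straddle the medium nozzle (255,370) with tips near z = 53 mm and the red look-alike clear to the right. Lowering 17 mm more and gripping.

>>> drive_tool(
  steps=[
    [[0, 0, 0.008], 0, 0.65],
    [[0, 0, 0.017], 0, 0.65],
    [[0, 0, 0.017], 0, 0.65],
    [[0, 0, 0.017], 0, 0.3],
    [[0, 0, 0.017], 0, 0.1],
    [[0, 0, 0.017], 0, 0.1],
    [[0, 0, 0.017], 0, 0.1],
    [[0, 0, 0.017], 0, 0.1],
  ],
)

```text
time: 11.2
tool_pos: [0.4804, -0.1681, -0.0019]
ee_rot: [0.998, 0.066, 0.0, 0.0]
wrist_force: [0.3, 0.0, -0.3]
grip_width: 0.027
gripper_force: 25.0
```

>>> drive_tool(
  steps=[
    [[0, 0, 0], 0, 0.1],
    [[0, 0, 0], 0, 0.1],
  ],
)

```text
time: 11.4
tool_pos: [0.4803, -0.1682, -0.002]
ee_rot: [0.998, 0.066, 0.0, 0.0]
wrist_force: [0.1, 0.7, 1.8]
grip_width: 0.0272
gripper_force: 25.0
```

Grip width is 27 mm, so it is on the barrel now. Lifting and carrying it to the medium socket.

>>> drive_tool(
  steps=[
    [[0, 0, -0.045], 0, 0.1],
    [[0, 0, -0.09], 0, 0.1],
    [[0, 0, -0.135], 0, 0.1],
    [[0.02, -0.04, -0.14], 0, 0.1],
    [[0.04, -0.08, -0.14], 0, 0.1],
    [[0.06, -0.12, -0.14], 0, 0.1],
    [[0.08, -0.16, -0.14], 0, 0.1],
    [[0.1, -0.2, -0.14], 0, 0.1],
  ],
)

```text
time: 12.2
tool_pos: [0.5528, 0.045, 0.1375]
ee_rot: [0.998, 0.066, -0.0, 0.0]
wrist_force: [1.4, -0.3, -1.2]
grip_width: 0.0274
gripper_force: 25.0
```

>>> drive_tool(
  steps=[
    [[0.022, -0.04, 0], 0, 0.1],
    [[0.044, -0.08, 0], 0, 0.1],
    [[0.066, -0.12, 0], 0, 0.1],
    [[0.088, -0.16, 0], 0, 0.1],
    [[0.1, -0.19, 0], 0, 0.1],
    [[0.108, -0.206, 0.0], 0, 0.1],
    [[0.108, -0.206, 0.0], 0, 0.1],
    [[0.108, -0.206, 0.0], 0, 0.1],
  ],
)

```text
time: 13.0
tool_pos: [0.6323, 0.2607, 0.137]
ee_rot: [0.998, 0.066, -0.001, 0.001]
wrist_force: [-0.9, -0.5, -1.7]
grip_width: 0.0269
gripper_force: 25.0
```

```bash
python3 - <<'E'
from look import *
s=bot.get_state();print(s["tool_pos"],s["time"],go(s,.6347,.2622,.065,.1355))
E
```

```text
[0.63230425 0.26071874 0.13702825] 13.0 (array([ 0.0027, -0.0012,  0.072 ]), 'turn', np.float64(-0.003))
```

>>> drive_tool(
  steps=[
    [[0.0024, -0.001, 0.035], 0, 0.1],
    [[0.0024, -0.001, 0.072], 0, 0.1],
    [[0.0024, -0.001, 0.072], 0, 0.1],
    [[0.0024, -0.001, 0.072], 0, 0.1],
    [[0.0024, -0.001, 0.072], 0, 0.1],
    [[0.0024, -0.001, 0.072], 0, 0.1],
  ],
  newtons=45,
)

```text
time: 13.6
tool_pos: [0.6371, 0.2632, 0.0687]
ee_rot: [0.998, 0.066, 0.002, -0.001]
wrist_force: [-0.5, -0.5, -0.9]
grip_width: 0.0268
gripper_force: 45.0
```

```bash
cat >> look.py <<'E'
def rel(sock,rf):
    "held nozzle's foot (3-33 mm above underside) against socket, per camera, world mm; z0 of underside guessed by min"
    s=bot.get_state();print(s["tool_pos"],s["wrist_force"].round(1))
    for n,c in zip(("top","side"),sock):
        t=optics.snapshot(n);P=cloud(t).reshape(-1,3)[hsvmask(t).ravel()]
        A=P[(np.hypot(*(P[:,:2]-c).T)<.035)&(P[:,2]>.036)];z0=np.sort(A[:,2])[3]
        F=A[(A[:,2]>.036)&(A[:,2]<rf)]
        print(n,len(F),"z0",z0.round(4),"shift needed",(np.array(c)-circ(F)[0]).round(4),"r",circ(F)[1].round(4))
        B=A[A[:,2]<z0+.009]; print("   flange",len(B),(np.array(c)-circ(B)[0]).round(4),circ(B)[1].round(4))
    return t
E
python3 - <<'E'
from look import *
rel(((.6355,.2634),(.6329,.2623)),.1)
E
```

```text
[0.63706785 0.26324466 0.06872075] [-0.5 -0.5 -0.9]
top 100 z0 0.0757 shift needed [-0.0024 -0.0008] r 0.0165
   flange 68 [-0.0021 -0.0006] 0.0168
side 107 z0 0.0763 shift needed [-0.001  0.   ] r 0.0147
   flange 51 [-0.0012 -0.0005] 0.0158
```

>>> drive_tool(
  steps=[
    [[-0.0015, 0, 0.01], 0, 0.1],
    [[-0.0015, 0, 0.02], 0, 0.1],
    [[-0.0015, 0, 0.03], 0, 0.1],
    [[-0.0015, 0, 0.036], 0, 0.1],
    [[-0.0015, 0, 0.04], 0, 0.1],
    [[-0.0015, 0, 0.045], 0, 0.1],
    [[-0.0015, 0, 0.05], 0, 0.1],
    [[-0.0015, 0, 0.054], 0, 0.1],
  ],
)

```text
time: 14.5
tool_pos: [0.6339, 0.2635, 0.0119]
ee_rot: [0.998, 0.066, 0.0, -0.001]
wrist_force: [-0.6, 4.0, -2.2]
grip_width: 0.0271
gripper_force: 45.0
```

>>> drive_tool(
  steps=[
    [[0, 0, 0.004], 0, 0.1],
    [[0, 0, 0.006], 0, 0.1],
    [[0, 0, 0.006], 0, 0.1],
    [[0, 0, 0.006], 0, 0.1],
  ],
)

```text
time: 14.9
tool_pos: [0.6345, 0.2632, 0.008]
ee_rot: [0.998, 0.066, 0.001, -0.0]
wrist_force: [-3.2, -0.1, 9.6]
grip_width: 0.0267
gripper_force: 44.9
```

>>> drive_tool(
  steps=[
    [[0, 0, 0.001], 0, 0.1],
    [[0, 0, 0.001], 0, 0.1],
    [[0, 0, -0.001], 0, 0.1],
    [[0, 0, -0.001], 0, 0.4],
    [[0, 0, -0.001], 0, 0.65],
    [[0, 0, -0.001], 0, 0.65],
    [[0, 0, -0.03], 0, 0.65],
    [[0, 0, -0.07], 0, 0.65],
  ],
  newtons=25,
)

```text
time: 15.7
tool_pos: [0.6306, 0.2616, 0.0722]
ee_rot: [0.998, 0.066, -0.004, 0.001]
wrist_force: [1.2, 0.9, 1.0]
grip_width: 0.0572
gripper_force: 0.0
```

>>> drive_tool(
  steps=[
    [[0, 0, -0.04], 0, 0.65],
    [[0, 0, -0.07], 0, 0.65],
    [[0, 0, -0.07], 0, 0.65],
    [[0, 0, -0.07], 0, 0.65],
  ],
)

```text
time: 16.1
tool_pos: [0.6341, 0.2629, 0.1462]
ee_rot: [0.998, 0.066, 0.001, -0.0]
wrist_force: [0.4, -0.3, -0.5]
grip_width: 0.057
gripper_force: 0.0
```

```bash
python3 - <<'E'
from chk import *
print(s["grip_width"],go(s,.6255,-.150,.13,.1355))
E
```

```text
16.1 [0.63407292 0.26294969 0.14615403] [ 0.42330697 -0.28907051 -0.51490602]
top medium zmax 0.278 off barrel [-0.0021 -0.001 ] head [-0.0005 -0.0019]
top large zmax 0.09 off barrel [-0.0006 -0.0002] head [-0.0017 -0.0001]
side medium zmax 0.2778 off barrel [-0.0013 -0.0006] head [-0.0065 -0.0031]
side large zmax 0.0893 off barrel [-0.0007  0.0022] head [-0.0016 -0.0014]
0.056952543245033335 (array([-0.0628,  0.4082,  0.016 ]), 'turn', np.float64(-0.004))
```

>>> drive_tool(
  steps=[
    [[-0.063, 0.408, 0.016], 0, 0.6],
    [[-0.063, 0.408, 0.016], 0, 0.6],
    [[-0.063, 0.408, 0.016], 0, 0.6],
    [[-0.063, 0.408, 0.016], 0, 0.6],
    [[-0.063, 0.408, 0.016], 0, 0.6],
    [[-0.063, 0.408, 0.016], 0, 0.6],
    [[-0.063, 0.408, 0.016], 0, 0.6],
    [[-0.063, 0.408, 0.016], 0, 0.6],
  ],
)

```text
time: 17.0
tool_pos: [0.623, -0.1383, 0.1273]
ee_rot: [0.998, 0.066, -0.002, -0.001]
wrist_force: [0.8, -0.4, 0.0]
grip_width: 0.053
gripper_force: 0.0
```

>>> drive_tool(
  steps=[
    [[0, 0.02, 0], 0, 0.6],
    [[0, 0.02, 0], 0, 0.6],
    [[0, 0.02, 0], 0, 0.6],
  ],
)

```text
time: 17.3
tool_pos: [0.6269, -0.1558, 0.1286]
ee_rot: [0.998, 0.065, -0.001, -0.001]
wrist_force: [-0.1, 0.0, 0.7]
grip_width: 0.053
gripper_force: 0.0
```

```bash
python3 - <<'E'
from chk import *
print(s["grip_width"],go(s,.6255,-.150,.035,.1355))
E
```

```text
17.3 [ 0.62688169 -0.15576335  0.12857137] [-0.13225583  0.02723282  0.74252201]
top medium zmax 0.0893 off barrel [-0.002  -0.0003] head [-0.0011 -0.0005]
top large zmax 0.0899 off barrel [-0.0007 -0.0005] head [-0.0017  0.    ]
side medium zmax 0.0895 off barrel [-0.0018 -0.0009] head [-0.0025 -0.0025]
side large zmax 0.0895 off barrel [-0.0006  0.001 ] head [-0.0015 -0.0015]
0.05298473056904225 (array([-0.0004, -0.0057,  0.0936]), 'turn', np.float64(-0.005))
```

Medium and large are both home. Lowering on the small nozzle to a guarded height first (real tip ≈ 70 mm), then checking the tip.

>>> drive_tool(
  steps=[
    [[0, -0.0057, 0.02], 0, 0.6],
    [[0, -0.0057, 0.06], 0, 0.6],
    [[0, -0.0057, 0.094], 0, 0.6],
    [[0, -0.0057, 0.094], 0, 0.6],
    [[0, -0.0057, 0.094], 0, 0.6],
    [[0, -0.0057, 0.094], 0, 0.6],
  ],
)

```text
time: 18.0
tool_pos: [0.629, -0.1505, 0.0386]
ee_rot: [0.998, 0.066, 0.002, 0.001]
wrist_force: [-0.6, -0.5, 0.3]
grip_width: 0.0529
gripper_force: 0.0
```

```bash
python3 - <<'E'
from tip import *
t=tip();s=bot.get_state();print(go(s,.6255,-.150,-.003,.1355))
cv2.imwrite("pics/a7.png",cv2.resize(t["img"][120:270,240:400],(640,600)))
E
```

```text
[ 0.62895319 -0.15052491  0.03862767] [-0.6 -0.5  0.3] 0.05285829697070503 lowest dark z [0.078  0.0801 0.0812 0.083 ]
(array([-0.0037, -0.0014,  0.042 ]), 'turn', np.float64(-0.003))
```

View pics/a7.png

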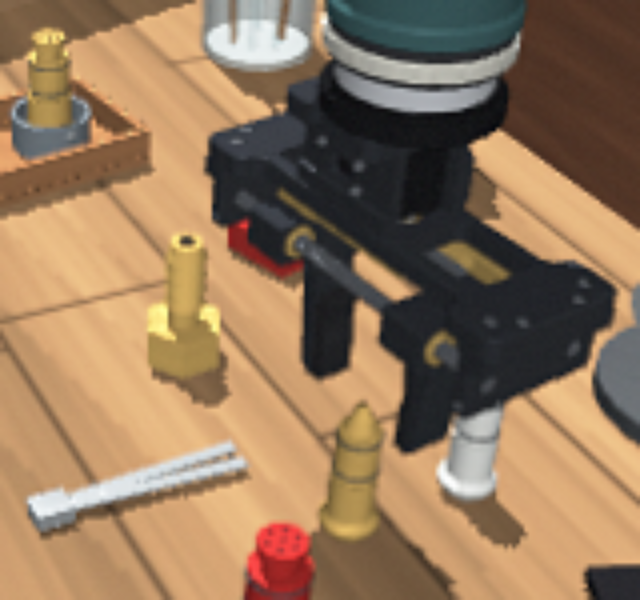

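The fingers (325,360) and (420,430) straddle the small pointed nozzle (355,470), with their tips above it and the white look-alike clear behind. Descending and gripping.

>>> drive_tool(
  steps=[
    [[-0.0025, -0.001, 0.0], 0, 0.6],
    [[-0.0025, -0.001, 0.02], 0, 0.6],
    [[-0.0025, -0.001, 0.041], 0, 0.6],
    [[-0.0025, -0.001, 0.041], 0, 0.6],
    [[-0.0025, -0.001, 0.041], 0, 0.3],
    [[-0.0025, -0.001, 0.041], 0, 0.1],
    [[-0.0025, -0.001, 0.041], 0, 0.1],
    [[-0.0025, -0.001, 0.041], 0, 0.05],
  ],
)

```text
time: 18.85
tool_pos: [0.6252, -0.1505, -0.0036]
ee_rot: [0.998, 0.066, 0.001, 0.0]
wrist_force: [0.4, 0.7, -0.3]
grip_width: 0.0231
gripper_force: 0.1
```

>>> drive_tool(
  steps=[
    [[0, 0, 0], 0, 0.05],
    [[0, 0, 0], 0, 0.05],
    [[0, 0, 0], 0, 0.05],
    [[0, 0, 0], 0, 0.05],
  ],
)

```text
time: 19.25
tool_pos: [0.6253, -0.1503, -0.0037]
ee_rot: [0.998, 0.066, 0.001, 0.0]
wrist_force: [0.1, 1.1, 6.4]
grip_width: 0.0213
gripper_force: 24.9
```

>>> drive_tool(
  steps=[
    [[0, 0, -0.045], 0, 0.05],
    [[0, 0, -0.09], 0, 0.05],
    [[0, 0, -0.135], 0, 0.05],
    [[-0.01, -0.04, -0.14], 0, 0.05],
    [[-0.02, -0.08, -0.14], 0, 0.05],
    [[-0.03, -0.12, -0.14], 0, 0.05],
    [[-0.04, -0.16, -0.14], 0, 0.05],
    [[-0.05, -0.2, -0.14], 0, 0.05],
  ],
)

```text
time: 20.05
tool_pos: [0.5471, 0.0426, 0.1345]
ee_rot: [0.998, 0.066, -0.001, 0.0]
wrist_force: [-0.2, 0.0, -0.8]
grip_width: 0.0218
gripper_force: 24.9
```

>>> drive_tool(
  steps=[
    [[-0.01, -0.04, 0], 0, 0.05],
    [[-0.02, -0.08, 0], 0, 0.05],
    [[-0.03, -0.12, 0], 0, 0.05],
    [[-0.04, -0.16, 0], 0, 0.05],
    [[-0.045, -0.19, 0], 0, 0.05],
    [[-0.047, -0.206, 0.0], 0, 0.05],
    [[-0.047, -0.206, 0.0], 0, 0.05],
    [[-0.047, -0.206, 0.0], 0, 0.05],
  ],
)

```text
time: 20.85
tool_pos: [0.4744, 0.2391, 0.1347]
ee_rot: [0.998, 0.066, -0.0, 0.0]
wrist_force: [-1.1, -0.6, -0.9]
grip_width: 0.021
gripper_force: 24.9
```

```bash
python3 - <<'E'
from look import *
s=bot.get_state();print(s["tool_pos"],s["time"],go(s,.4757,.2401,.06,.1355))
E
```

```text
[0.47442472 0.23914523 0.1346572 ] 20.85 (array([ 0.0015, -0.0008,  0.0747]), 'turn', np.float64(-0.003))
```

>>> drive_tool(
  steps=[
    [[0.0015, -0.001, 0.035], 0, 0.05],
    [[0.0015, -0.001, 0.072], 0, 0.05],
    [[0.0015, -0.001, 0.072], 0, 0.05],
    [[0.0015, -0.001, 0.072], 0, 0.05],
    [[0.0015, -0.001, 0.072], 0, 0.05],
    [[0.0015, -0.001, 0.072], 0, 0.05],
  ],
  newtons=45,
)

```text
time: 21.45
tool_pos: [0.4781, 0.2411, 0.0655]
ee_rot: [0.998, 0.066, 0.002, -0.001]
wrist_force: [0.4, 1.1, -0.6]
grip_width: 0.0209
gripper_force: 44.9
```

```bash
python3 - <<'E'
from look import *
rel(((.477,.2418),(.4744,.2404)),.1)
E
```

```text
[0.47812124 0.241111   0.06550648] [ 0.4  1.1 -0.6]
top 0 z0 0.1848 shift needed [0.477  0.2418] r 0.0
   flange 8 [0.0155 0.0198] 0.0351
side 91 z0 0.0752 shift needed [-0.0026  0.0009] r 0.0101
   flange 47 [-0.0025  0.0008] 0.011
```

>>> drive_tool(
  steps=[
    [[-0.002, 0, 0.01], 0, 0.05],
    [[-0.002, 0, 0.02], 0, 0.05],
    [[-0.002, 0, 0.03], 0, 0.05],
    [[-0.002, 0, 0.036], 0, 0.05],
    [[-0.002, 0, 0.04], 0, 0.05],
    [[-0.002, 0, 0.045], 0, 0.05],
    [[-0.002, 0, 0.05], 0, 0.05],
    [[-0.002, 0, 0.054], 0, 0.05],
  ],
)

```text
time: 22.35
tool_pos: [0.4746, 0.2405, 0.0091]
ee_rot: [0.998, 0.066, 0.0, -0.0]
wrist_force: [0.2, -0.2, -1.1]
grip_width: 0.0208
gripper_force: 44.9
```

>>> drive_tool(
  steps=[
    [[0, 0, 0.003], 0, 0.05],
    [[0, 0, 0.005], 0, 0.05],
    [[0, 0, 0.005], 0, 0.05],
    [[0, 0, 0.005], 0, 0.05],
  ],
)

```text
time: 22.75
tool_pos: [0.475, 0.2407, 0.0062]
ee_rot: [0.998, 0.066, 0.0, -0.0]
wrist_force: [-4.1, -2.1, 13.6]
grip_width: 0.0209
gripper_force: 44.8
```

Hard stop at the expected 6 mm. Releasing and backing away.

>>> drive_tool(
  steps=[
    [[0, 0, -0.001], 0, 0.05],
    [[0, 0, -0.001], 0, 0.3],
    [[0, 0, -0.001], 0, 0.6],
    [[0, 0, -0.001], 0, 0.6],
    [[0, 0, -0.03], 0, 0.6],
    [[0, 0, -0.07], 0, 0.6],
    [[0, 0, -0.11], 0, 0.6],
    [[0, 0, -0.14], 0, 0.6],
  ],
  newtons=25,
)

```text
time: 23.55
tool_pos: [0.4749, 0.2407, 0.1465]
ee_rot: [0.998, 0.066, 0.001, -0.0]
wrist_force: [0.3, 0.1, 0.0]
grip_width: 0.0527
gripper_force: 0.0
```

>>> drive_tool(
  steps=[
    [[0, 0.05, 0], 0, 0.6],
    [[0, 0.1, 0], 0, 0.6],
    [[0, 0.15, 0], 0, 0.6],
    [[0, 0.2, 0], 0, 0.6],
    [[0, 0.25, 0], 0, 0.6],
    [[0, 0.25, 0], 0, 0.6],
    [[0, 0.25, 0], 0, 0.6],
  ],
)

```text
time: 24.25
tool_pos: [0.5069, -0.0085, 0.1439]
ee_rot: [0.998, 0.064, -0.0, -0.0]
wrist_force: [-0.5, 0.6, 0.3]
grip_width: 0.0526
gripper_force: 0.0
```

```bash
python3 - <<'E'
from chk import *
a=optics.snapshot("top")["img"];b=optics.snapshot("side")["img"]
cv2.imwrite("pics/a8.png",np.hstack([cv2.resize(a[60:280,60:440],(400,232)),cv2.resize(b[100:370,100:400],(400,360))[:232]]) if 0 else np.vstack([cv2.resize(a[60:280,60:440],(500,290)),cv2.resize(b[100:370,150:400],(500,300))]))
E
```

```text
24.25 [ 0.50691568 -0.0085303   0.14389397] [-0.50250735  0.58605208  0.33140124]
top medium zmax 0.09 off barrel [-0.0016 -0.0007] head [-0.0013 -0.0005]
top large zmax 0.0897 off barrel [-0.0008 -0.0004] head [-0.0018 -0.    ]
top small zmax 0.0848 off barrel [-0.0004 -0.0012] head [-0.0014 -0.0004]
side large zmax 0.0891 off barrel [-0.0009  0.0008] head [-0.0067 -0.0006]
side small zmax 0.0852 off barrel [-0.0011 -0.0023] head [-0.0017 -0.0017]
```

View pics/a8.png

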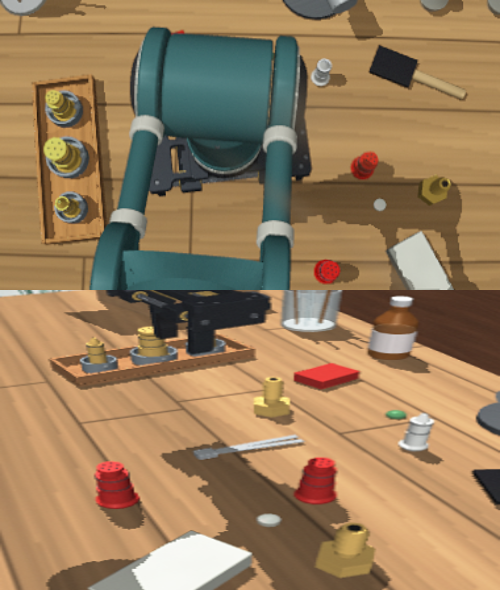

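All three nozzles stand home in their sockets: top crop (62,105), (65,155) and (68,207), on-axis within about 2 mm. Both couplings are still upright at side crop (272,398) and (347,550), and the arm is clear. Handing in.

```bash
python3 -c "
from rig import bot
print(bot.finish_job())"
```

```text
the job is handed in; nothing more can be done
None
```

I put all three nozzles in their matching sockets and handed the job in at about 24 s of the 88 s; the last camera check showed each fully home and upright, and both couplings still standing, but the hand-in returned no verdict.

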